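# Close the vial nest and hold the enabling button halfway

## Robot

A 7-joint arm with a two-finger parallel gripper is mounted at the origin on the work surface. World frame = base frame: x ahead of the robot, y to its left, z up, the work surface at z = 0. Lengths are in m, angles in rad, forces in N, time in s.
With the tool pointing down it reaches from about 0.4 to 0.85 m from the base axis. Payload 4.5 kg.
Tool frame: the origin (TCP) lies at the very end of the fingers, on their centre line; the grasp point (between the pads) lies 19 mm behind it (tcp_to_grasp is the z of the grasp point in the tool frame, in m); z points along the fingers, y is the line along which they close (so a half turn about z gives the same grasp; the last joint's range is limited). The gripper opens to 88 mm and grips with 3 to 60 N. Pads are 18 mm wide; open, the fingers measure 123 mm over their backs; the gripper's body (75 mm by 187 mm) begins 45 mm behind the grasp point.
Start: joints at [-1.285, 0.689, -0.195, 1.565, 0.157, 0.902, -0.215], TCP at [0.156, 0.605, 0.239] pointing down, gripper open.
Joint ranges: [-3.01, 3.01], [-0.46, 2.08], [-1.47, 1.51], [0.13, 2.56], [-1, 4.14], [0.04, 2.09], [-2.66, 2.66]. Speed limits (rad/s): [2.57, 2.57, 3.14, 3.14, 3.14, 3.14, 3.14].

## Interface

Orientations are given as a unit quaternion [x, y, z, w].
In Python, from plant import * gives the robot as it stands. The module is installed in compiled form; this text tells all that it offers.
- The arm moves only by the shell command python3 -m jog 'ROWS' [OPENING] [FORCE]. ROWS is JSON, a list that holds one entry, the list of rows, each a list of 6 numbers: the shift along the tool's x, y, z in m, then the turn, a rotation vector about the tool's x, y, z in rad. In form: [[[dx, dy, dz, ax, ay, az], ...]]. A call has 1 to 12 rows; each row shifts and turns the commanded pose from where the row before left it, along the tool's axes as they then stand; what a row does not reach is not made up. A row lasts 1/8 s, in which the tool goes at most 62.5 mm and 10.7 degrees, less where a joint would pass 70% of its speed; a pose out of reach is approached as far as the arm can. A call with a gripper value outside its range is refused whole. OPENING is the finger opening in m, from 0 to 0.0881, set as the call begins (- or left out, the last holds). The fingers move at their own pace and stop on an object; FORCE is the grip in N (left out, the last holds). Time passes only in rows, so rows that do not move let the fingers close. It gives the time, the measured TCP pose, the force, the opening and the grip force at its end, in the units of the state.
- get_state(): the state, without advancing time (a new reading comes with each control period).
- snapshot(name): name is "scene" or "top" or "wrist"; returns a dict with "frame" (480x640x3 uint8, red, green, blue), "mtx" (3x3 intrinsics, pixels), "D" ([k1, k2, p1, p2, k3] as OpenCV has them; the pictures are not rectified), "xyz" and "orientation" of the camera in the world; the wrist camera has in their place "mount" (4x4, takes a point from camera to tool coordinates, whose origin is the TCP and whose axes are the flange's). Camera axes: x right, y down, z forward; pixel columns grow to the right and rows downward; lengths in m; the calibration is good to about 2 mm. A picture is of the moment at which its call begins: read the wrist's pose just before it. There is no depth.
- finish_job(): hands the job in; it is judged then, once.
The state is a dict: "clock": time; "q": joint angles; "qd": joint speeds; "joint_torque": joint torques, N m; "tool_pos": TCP position; "eef_rot": TCP orientation; "contact_force": force on the tool from outside, world axes, zero at the start; "moment": the same for the moment, N m; "opening": opening from 0.0 (shut) to 1.0 (fully open); "finger_force": force on a finger pad.
Only numpy, scipy, OpenCV 4.12 (cv2) and the standard library are available. Lean on these libraries where they do the work, as an engineer would, in place of code of your own. Each camera call takes 0.05 s, during which the arm holds its last target. There are 200 camera calls.

## Task

Pick up the holed hold-down plate by its handle and lower it gently over the two locating pins of the vial nest until it lies flush, then let go of it. Then press the round palm button with the fingers and keep it halfway down, about 10 mm of its 20 mm travel: it is a dead-man switch that trips if it is ever pushed to the bottom, and the program finishes while still holding it there. Leave the bottles and jars standing where they are.

Things in the scene. Friction and masses are not known exactly. Their poses are not given: they have to be found in the camera images.
- plate: Loose aluminium plate, 130 (own x) by 90 (own y) by 8 mm, about 0.35 kg, flat on the table. 11 mm pin holes at x = +-53, y = 0; four 19 mm windows at x = +-31, y = +-27 mm. Black handle bar upright on its middle: 48 mm along x, 14 mm wide (y), from 8 to 50 mm above the underside. Origin: centre of the underside, z up. It fits equally turned half round.
- plate_grip (a point): Point inside the plate's handle bar, on the plate's centre, 32 mm above its underside: where to grip, the fingers closing along the plate's y.
- nest: Fixed aluminium block, 150 (own x) by 110 (y) mm, dark foot 170 by 126 mm; top 45 mm above the table. Two steel pins, 8 mm diameter, at x = +-53, y = 0, rise 21 mm above the top (last 6 mm tapered to 3 mm). Four white vial caps, 11 mm wide, 4 mm high, on the top at x = +-31, y = +-27 mm come up in the plate windows. Origin: centre of the underside, on the table, z up.
- nest_seat (a point): Centre of the nest's flat top, 45 mm above the table, axes as the nest's: the plate's origin comes to rest here when it is flush, with its x axis along the nest's x (either way round).
- switch: Fixed grey switch box, 110 by 90 mm, 42 mm high, with a black collar 60 mm wide up to 50 mm, and the round black palm button on a steel stem in its middle. Origin: centre of the underside, on the table.
- palm_top (a point): Middle of the flat upper face of the palm button; moves with it. The button is a black disc of 52 mm diameter (flat top 40 mm); its top is 88 mm above the table when released, 78 mm when halfway down, 68 mm when fully down.
- palm (a joint): Travel of the palm button in m: 0 released (up), 0.010 halfway, 0.020 fully down. A spring pushes it up with about 3 N at the top, 7 to 8 N halfway and 12 to 13 N at the bottom (0.5 N per mm); it rises by itself when released.
- vial_a: Bystander: small amber bottle, black cap, 28 mm across, 60 mm high, loose. Origin: centre of the underside.
- vial_b: Bystander: another small amber bottle, black cap, 28 mm across, 60 mm high, loose. Origin: centre of the underside.
- vial_c: Bystander: small clear glass bottle, white cap, 34 mm across, 70 mm high, loose. Origin: centre of the underside.
- jar_low: Bystander: low white plastic jar, 64 mm across, 55 mm high, loose. Origin: centre of the underside.
- jar_big: Bystander: large white plastic jar, 96 mm across, 120 mm high, loose. Origin: centre of the underside.
- wash: Bystander: white plastic bottle with an orange cap, 68 mm across, 150 mm high, loose. Origin: centre of the underside.
Mind the look-alikes: they are no part of the job. Leave any green or yellow look-alike of the switch alone.

How it is judged:
By the outcome, as a careful person would: the job done as asked, in the order asked, and still so for the second after the job is handed in, while the arm keeps its last pose, push and grip.
It also fails if it takes over 50 s, if anything falls off the work surface, if the arm or the gripper's body presses on something with over 40 N, if the wrist force passes 120 N, or if a joint passes its speed limit or range.

## Working session

There is one attempt and no reset: what is moved stays moved. The work goes in short steps, Python scripts to look and compute and a shell command to move; the robot and the scene stay as the last step left them, time stands still between calls to the robot, and variables do not carry over. Pictures are saved under pics/ and viewed, at most 11 in all, crops included, and the job is handed in when it is done.

```bash
mkdir -p pics
python3 - <<'E'
from plant import *
import cv2,pickle
s=get_state();print({k:s[k] for k in('clock','tool_pos','eef_rot','contact_force','opening')})
d={n:snapshot(n) for n in("top","scene")}
pickle.dump(d,open('d.pkl','wb'))
for n in d:
    cv2.imwrite(f'pics/{n}0.png',d[n]['frame'][:,:,::-1]);print(n,d[n]['mtx'],d[n]['D'],d[n]['xyz'],d[n]['orientation'])
E
```

```text
{'clock': 0.0, 'tool_pos': array([0.15563214, 0.60465788, 0.23789619]), 'eef_rot': array([ 1.25563080e-01,  9.92085192e-01, -9.39509875e-04, -3.84596325e-05]), 'contact_force': array([-0.5476948 ,  0.70400724, -0.53965322]), 'opening': 1.001546029905241}
top [[481.8756498    0.         325.20985545]
 [  0.         481.8756498  240.14577109]
 [  0.           0.           1.        ]] [-0.02276698  0.          0.          0.          0.        ] [ 0.39424678 -0.01649495  1.33156579] [ 0.71446876 -0.69886553  0.02639521 -0.02060733]
scene [[464.48606549   0.         322.71069445]
 [  0.         464.48606549 244.29704865]
 [  0.           0.           1.        ]] [0.02566582 0.         0.         0.         0.        ] [ 0.95238235 -0.60630243  0.66708893] [ 0.84445736  0.29404935 -0.15076037 -0.42154247]
```

View pics/top0.png

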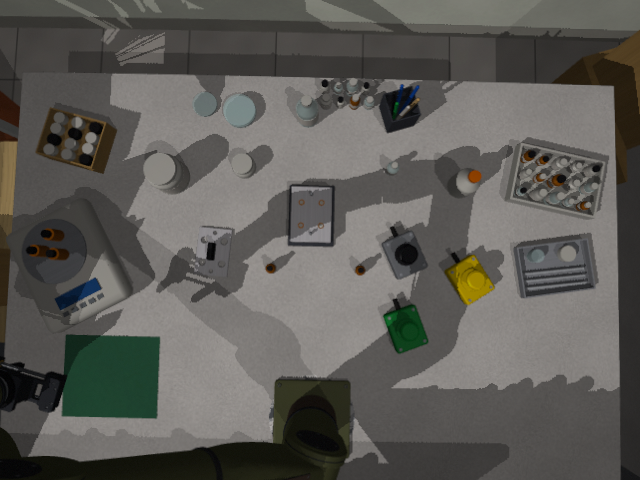

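View pics/scene0.png

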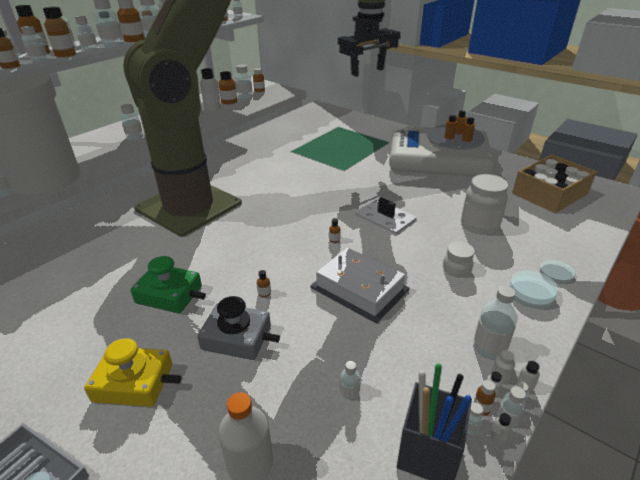

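The top view shows:
- **Plate:** (213,252), light grey with a black handle at (211,251).
- **Nest:** (311,215).
- **Switch candidates:** grey with a black button at (404,252), yellow at (470,279) and green at (406,327). The grey one fits the description; the other two are the look-alikes.

Next I'll confirm this in an enlarged crop.

Run:
```python
import cv2,pickle,numpy as np
f=pickle.load(open('d.pkl','rb'))['top']['frame'][:,:,::-1]
# 3 crops: scale 5, each 80x~
def c(x,y,w,h,s): return cv2.resize(f[y:y+h,x:x+w],None,fx=s,fy=s,interpolation=cv2.INTER_CUBIC)
a=c(180,215,66,75,6);b=c(280,175,66,75,6)
e=c(375,220,66,75,6)
r=np.hstack([a,b]);r=cv2.convertScaleAbs(r,alpha=1.3)
cv2.imwrite('pics/c1.png',r);
```

```text
(no output)
```

View pics/c1.png

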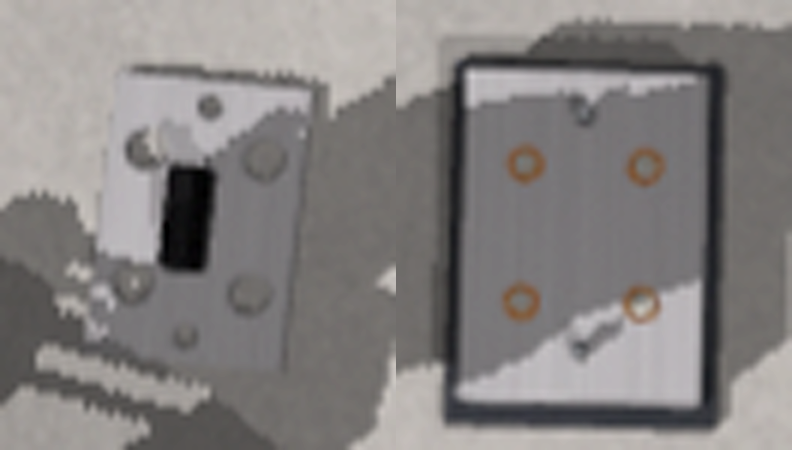

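Run:
```python
import cv2,pickle,numpy as np
f=pickle.load(open('d.pkl','rb'))['top']['frame'][:,:,::-1]
g=pickle.load(open('d.pkl','rb'))['scene']['frame'][:,:,::-1]
def c(f,x,y,w,h,s): return cv2.resize(f[y:y+h,x:x+w],None,fx=s,fy=s,interpolation=cv2.INTER_CUBIC)
cv2.imwrite('pics/c2.png',np.hstack([c(f,375,220,66,90,6),c(g,190,285,66,90,6)]))
```

```text
(no output)
```

View pics/c2.png

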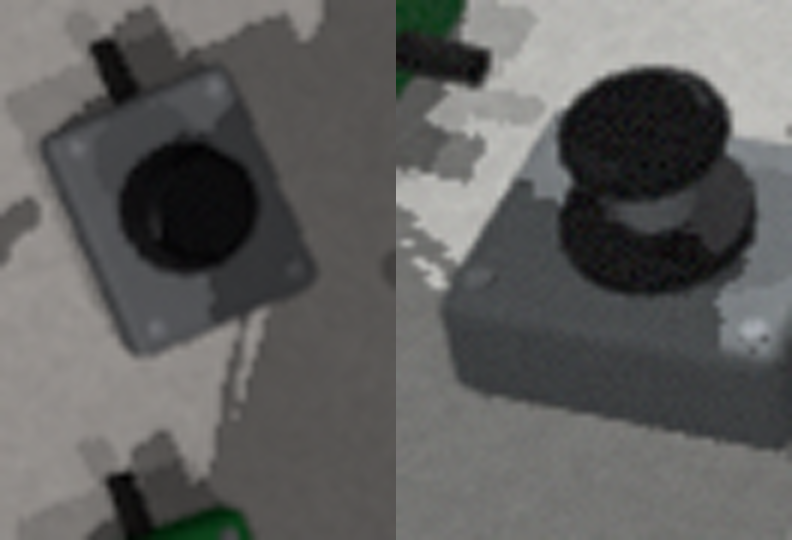

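The crops show:
- **Grey switch:** black button on a steel stem at about (407.5,254) in the top view, confirmed as the one meant.
- **Plate (crop px):** holes at (210,107) and (185,335).
- **Nest (crop px):** caps at (526,163), (645,166), (521,301) and (641,303).

```bash
cat > h.py <<'E'
import cv2,numpy as np
from scipy.spatial.transform import Rotation as R
def plane(px,z,K,D,Rm,t):
    u=cv2.undistortPoints(np.array(px,float).reshape(-1,1,2),np.array(K),np.array(D)).reshape(-1,2)
    d=np.c_[u,np.ones(len(u))]@Rm.T
    return t+d*((z-t[2])/d[:,2])[:,None]
def proj(P,K,D,Rm,t):
    c=(np.array(P)-t)@Rm
    return cv2.projectPoints(c.reshape(-1,1,3),np.zeros(3),np.zeros(3),np.array(K),np.array(D))[0].reshape(-1,2)
def cam(s,st=None):
    if 'mount' in s:
        M=np.array(s['mount']);T=R.from_quat(st['eef_rot']).as_matrix()
        return s['mtx'],s['D'],T@M[:3,:3],np.array(st['tool_pos'])+T@M[:3,3]
    return s['mtx'],s['D'],R.from_quat(s['orientation']).as_matrix(),np.array(s['xyz'])
def fit(P,M):  # 2D rigid: world = R(a) M + c
    P=np.array(P)[:,:2];M=np.array(M);p=P-P.mean(0);m=M-M.mean(0)
    a=np.arctan2((m[:,0]*p[:,1]-m[:,1]*p[:,0]).sum(),(m*p).sum())
    Q=np.array([[np.cos(a),-np.sin(a)],[np.sin(a),np.cos(a)]]);c=P.mean(0)-Q@M.mean(0)
    return c,a,np.abs(P-(M@Q.T+c)).max()
WIN=[[.031,.027],[.031,-.027],[-.031,.027],[-.031,-.027]]
HOL=[[.053,0],[-.053,0]]
def goto(st,p,yaw):  # tool down with tool x at world yaw: print error in tool axes
    T=R.from_quat(st['eef_rot']);G=R.from_euler('z',yaw)*R.from_euler('x',np.pi)
    rv=(T.inv()*G).as_rotvec();
    print('shift(tool)',T.inv().apply(np.array(p)-st['tool_pos']).round(4),'rot',rv.round(4),'shift in goal axes',G.inv().apply(np.array(p)-st['tool_pos']).round(4))
E
python3 - <<'E'
from h import *;import pickle
from plant import get_state
s=pickle.load(open('d.pkl','rb'))['top'];C=cam(s)
f=lambda L,o:[((x+.5)/6-.5+o[0],(y+.5)/6-.5+o[1]) for x,y in L]
pl=f([(143,149),(264,159),(134,284),(248,294),(210,107),(185,335)],(180,215))
print('plate',*fit(plane(pl,.006,*C),WIN+HOL))
ne=f([(130,163),(249,166),(125,301),(245,303)],(280,175))
n=fit(plane(ne,.049,*C),WIN);print('nest',*n)
print('button',plane(f([(198,207)],(375,220)),.083,*C))
for nm,px,z in [('vial_a',(271,267),.06),('vial_b',(360,269),.06),('jarbig',(161,167),.12),('jarlow',(243,163),.055),('wash',(475,177),.15)]: print(nm,plane([px],z,*C))
st=get_state();print(st['tool_pos'],R.from_quat(st['eef_rot']).as_matrix().round(3))
print(snapshot('wrist')['mount'].round(3)) if 0 else None
c,a,_=fit(plane(pl,.006,*C),WIN+HOL)
for y in (a,a+np.pi): goto(st,[*c,.15],y)
E
```

```text
plate [0.4445456  0.28295185] -0.06466979057876801 0.0012457697805127732
nest [0.55052708 0.01407821] -0.004200793145150247 0.0005416173260402515
button [[ 0.44600055 -0.24053478  0.083     ]]
vial_a [[0.40497486 0.11518946 0.06      ]]
vial_b [[ 0.40485197 -0.11934908  0.06      ]]
jarbig [[0.65226265 0.39651564 0.12      ]]
jarlow [[0.6818055  0.19901292 0.055     ]]
wash [[ 0.63908704 -0.39517463  0.15      ]]
[0.15563567 0.60473425 0.23800837] [[-0.968  0.249 -0.   ]
 [ 0.249  0.968 -0.002]
 [-0.    -0.002 -1.   ]]
shift(tool) [-0.3599 -0.2395  0.0884] rot [0.0000e+00 2.4000e-03 2.9545e+00] shift in goal axes [0.3091 0.3024 0.088 ]
shift(tool) [-0.3599 -0.2395  0.0884] rot [-0.0016  0.     -0.1871] shift in goal axes [-0.3091 -0.3024  0.088 ]
```

```bash
python3 -m jog '[[[0,0,0,0,0,-0.185],[-0.031,-0.030,0,0,0,0],[-0.031,-0.030,0,0,0,0],[-0.031,-0.030,0.004,0,0,0],[-0.031,-0.030,0.004,0,0,0],[-0.031,-0.030,0.004,0,0,0],[-0.031,-0.030,0.004,0,0,0],[-0.031,-0.030,0.004,0,0,0],[-0.031,-0.030,0.004,0,0,0],[-0.031,-0.030,0.004,0,0,0],[-0.031,-0.030,0.004,0,0,0],[0,0,0,0,0,0]]]' 0.07 10
python3 - <<'E'
from h import *;from plant import *
st=get_state();s=snapshot('wrist');C=cam(s,st)
import pickle;pickle.dump((st,s),open('w1.pkl','wb'))
cv2.imwrite('pics/w1.png',s['frame'][:,:,::-1])
goto(st,[.4445,.283,.15],np.pi-.0647);print(st['clock'],s['mount'].round(3))
c=np.array([.4445,.283]);Q=R.from_euler('z',-.0647).as_matrix()[:2,:2]
print(proj(np.c_[np.array(WIN+HOL)@Q.T+c,np.full(6,.008)],*C).round(0))
E
```

```text
clock: 1.6
tool_pos: [0.4474, 0.2811, 0.2059]
eef_rot: [0.037, 0.999, -0.002, 0.0]
contact_force: [0.1, 0.3, -1.5]
opening: 0.794
finger_force: 0.0
shift(tool) [0.003  0.0018 0.0559] rot [-0.0031  0.0003 -0.0095] shift in goal axes [0.003  0.0017 0.0559]
1.6 [[ 0.    -0.959 -0.284  0.073]
 [ 1.     0.    -0.     0.   ]
 [ 0.    -0.284  0.959 -0.147]
 [ 0.     0.     0.     1.   ]]
[[343. 238.]
 [291. 238.]
 [343. 178.]
 [289. 179.]
 [317. 258.]
 [316. 156.]]
```

View pics/w1.png

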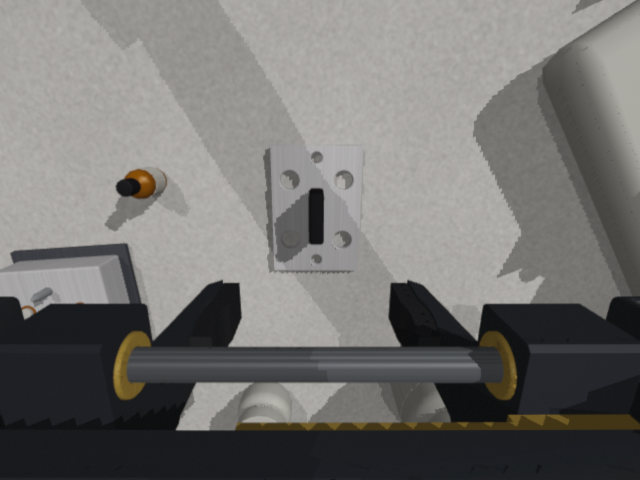

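The wrist view puts the plate's windows at (343,240), (290,239), (344,180) and (289,179), and its holes at (316,259) and (316,157). All are within 2 px of the prediction, so the pose holds. I'll go down, grip and lift.

```bash
python3 -m jog '[[[0.003,0.0017,0.02,-0.003,0,-0.0095],[0,0,0.035,0,0,0],[0,0,0.035,0,0,0],[0,0,0.035,0,0,0],[0,0,0.030,0,0,0],[0,0,0.020,0,0,0],[0,0,0.012,0,0,0],[0,0,0,0,0,0],[0,0,0,0,0,0]]]' 0.05
python3 - <<'E'
from h import *;from plant import *
goto(get_state(),[.4445,.283,.013],np.pi-.0647)
E
```

```text
clock: 2.78
tool_pos: [0.4423, 0.2883, 0.0204]
eef_rot: [0.028, 1.0, 0.002, 0.0]
contact_force: [0.5, -0.1, -0.5]
opening: 0.571
finger_force: 0.0
shift(tool) [-0.0025 -0.0052  0.0074] rot [0.004  0.0007 0.0078] shift in goal axes [-0.0025 -0.0052  0.0074]
```

```bash
python3 -m jog '[[[-0.0025,-0.005,0.004,0.004,0,0.008],[0,0,0.003,0,0,0],[0,0,0,0,0,0]]]'
python3 - <<'E'
from h import *;from plant import *
goto(get_state(),[.4445,.283,.013],np.pi-.0647)
E
```

```text
clock: 3.15
tool_pos: [0.4444, 0.2824, 0.0126]
eef_rot: [0.033, 0.999, -0.001, -0.0]
contact_force: [0.3, -0.6, 0.3]
opening: 0.566
finger_force: 0.0
shift(tool) [-0.0001  0.0006 -0.0004] rot [-0.001  -0.0001 -0.0009] shift in goal axes [-0.0001  0.0006 -0.0004]
```

```bash
python3 -m jog '[[[0,0,0,0,0,0],[0,0,0,0,0,0],[0,0,0,0,0,0],[0,0,0,0,0,0],[0,0,0,0,0,0],[0,0,0,0,0,0]]]' 0.0 35 && python3 -m jog '[[[0,0,-0.01,0,0,0],[0,0,-0.02,0,0,0],[0,0,-0.03,0,0,0],[0,0,-0.03,0,0,0],[0,0,-0.02,0,0,0],[0,0,0,0,0,0]]]'
python3 - <<'E'
from h import *;from plant import *
goto(get_state(),[.5505,.0141,.125],np.pi-.0042)
E
```

```text
clock: 3.9
tool_pos: [0.4443, 0.2825, 0.0127]
eef_rot: [0.033, 0.999, -0.001, -0.0]
contact_force: [0.6, -0.0, 1.2]
opening: 0.16
finger_force: 35.0
clock: 4.65
tool_pos: [0.445, 0.2831, 0.1242]
eef_rot: [0.033, 0.999, 0.001, 0.001]
contact_force: [-0.5, -1.4, -3.4]
opening: 0.157
finger_force: 35.0
shift(tool) [-0.1229 -0.2615 -0.0009] rot [ 0.001   0.0022 -0.0614] shift in goal axes [-0.1066 -0.2685 -0.0008]
```

```bash
python3 -m jog '[[[0,0,0,0.001,0.002,-0.061],[-0.006,-0.015,0,0,0,0],[-0.012,-0.030,0,0,0,0],[-0.012,-0.030,0,0,0,0],[-0.012,-0.030,0,0,0,0],[-0.012,-0.030,0,0,0,0],[-0.012,-0.030,0,0,0,0],[-0.012,-0.030,0,0,0,0],[-0.012,-0.030,0,0,0,0],[-0.012,-0.030,0,0,0,0],[-0.004,-0.014,0,0,0,0],[0,0,0,0,0,0]]]'
python3 - <<'E'
from h import *;from plant import *
st=get_state();goto(st,[.5505,.0141,.125],np.pi-.0042)
d={n:snapshot(n) for n in("top","wrist","scene")};d['st']=st
import pickle;pickle.dump(d,open('d2.pkl','wb'))
up=lambda f,x,y,w,h,s:cv2.resize(f[y:y+h,x:x+w,::-1],None,fx=s,fy=s,interpolation=cv2.INTER_CUBIC)
cv2.imwrite('pics/n1.png',np.hstack([cv2.convertScaleAbs(up(d['wrist']['frame'],220,110,200,200,3),alpha=1.3)[:,:500],up(d['scene']['frame'],300,210,60*2,240,2.5)]) if 0 else np.hstack([up(d['wrist']['frame'],240,100,160,200,3)[:600],up(d['scene']['frame'],300,200,120,225,600/225)]))
E
```

```text
clock: 6.15
tool_pos: [0.5486, 0.0118, 0.1224]
eef_rot: [0.004, 1.0, -0.001, -0.002]
contact_force: [-0.5, 0.8, -2.2]
opening: 0.158
finger_force: 35.0
shift(tool) [-0.0018  0.0023 -0.0026] rot [-0.0025 -0.0034 -0.003 ] shift in goal axes [-0.0019  0.0023 -0.0026]
```

View pics/n1.png

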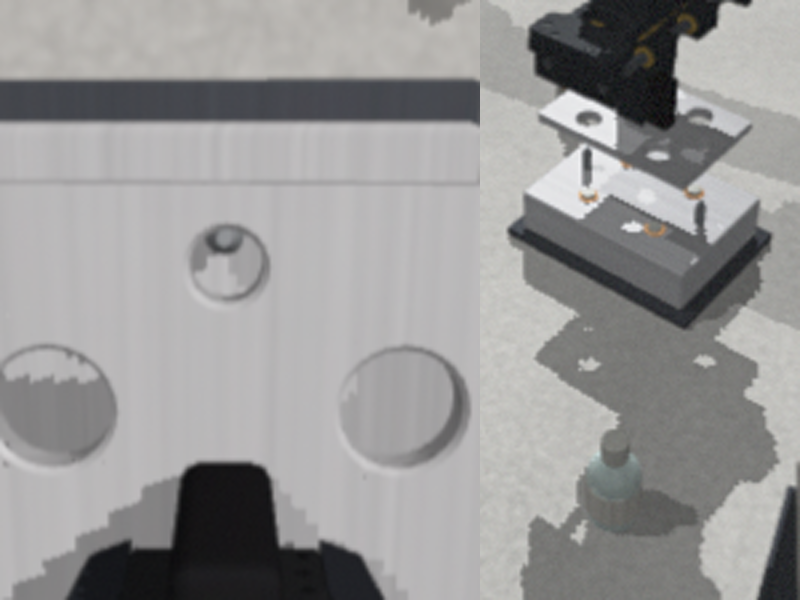

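The wrist view shows the plate edge parallel to the nest edge, so the yaw is good. The near hole's centre is at (316.4,187.5) px and the pin tip shows through it at (314.5,179.5) px. Now I'll compute the offset between them.

Run:
```python
from h import *;import pickle
d=pickle.load(open('d2.pkl','rb'));st=d['st'];C=cam(d['wrist'],st)
zt=st['tool_pos'][2]-.005
g=lambda x,y:((x+.5)/3-.5+240,(y+.5)/3-.5+100)
T=R.from_quat(st['eef_rot'])
h=plane([g(229,263),g(57,405),g(404,406)],zt,*C);pin=plane([g(223,238)],.066,*C)
print('in tool: hole,windows',T.inv().apply(h-st['tool_pos']).round(4),'pin',T.inv().apply(pin-st['tool_pos']).round(4));print('world',h.round(4),pin.round(4))
print('nest edge',plane([g(0,121),g(470,122)],.045,*C).round(4),'top-cam pin',.5505-.053,.0141)
```

```text
in tool: hole,windows [[ 0.0522  0.0008  0.0052]
 [ 0.0304 -0.0257  0.0052]
 [ 0.0303  0.0277  0.005 ]] pin [[ 0.0499 -0.0002  0.0566]]
world [[ 0.4964  0.0129  0.1174]
 [ 0.5181 -0.0137  0.1174]
 [ 0.5186  0.0397  0.1174]] [[0.4985 0.0118 0.066 ]]
nest edge [[ 0.4761 -0.035   0.045 ]
 [ 0.477   0.0638  0.045 ]] top-cam pin 0.4975 0.0141
```

```bash
python3 -m jog '[[[-0.002,-0.001,0.005,-0.0025,-0.0034,-0.002],[0,0,0.01,0,0,0],[0,0,0.01,0,0,0],[0,0,0.006,0,0,0],[0,0,0,0,0,0],[0,0,0,0,0,0]]]'
python3 - <<'E'
from h import *;from plant import *
st=get_state();goto(st,[.5505,.0141,.089],np.pi-.0042)
d={n:snapshot(n) for n in("wrist","scene")};d['st']=st
import pickle;pickle.dump(d,open('d3.pkl','wb'))
up=lambda f,x,y,w,h,s:cv2.resize(f[y:y+h,x:x+w,::-1],None,fx=s,fy=s,interpolation=cv2.INTER_CUBIC)
cv2.imwrite('pics/n2.png',np.hstack([up(d['wrist']['frame'],285,140,65,90,6),up(d['scene']['frame'],310,235,100,135,4)]))
E
```

```text
clock: 7.05
tool_pos: [0.5514, 0.0123, 0.0921]
eef_rot: [0.001, 1.0, 0.0, 0.001]
contact_force: [0.3, -0.5, -3.1]
opening: 0.151
finger_force: 35.0
shift(tool) [0.0009 0.0018 0.0031] rot [0.0007 0.0016 0.0019] shift in goal axes [0.0009 0.0018 0.0031]
```

View pics/n2.png

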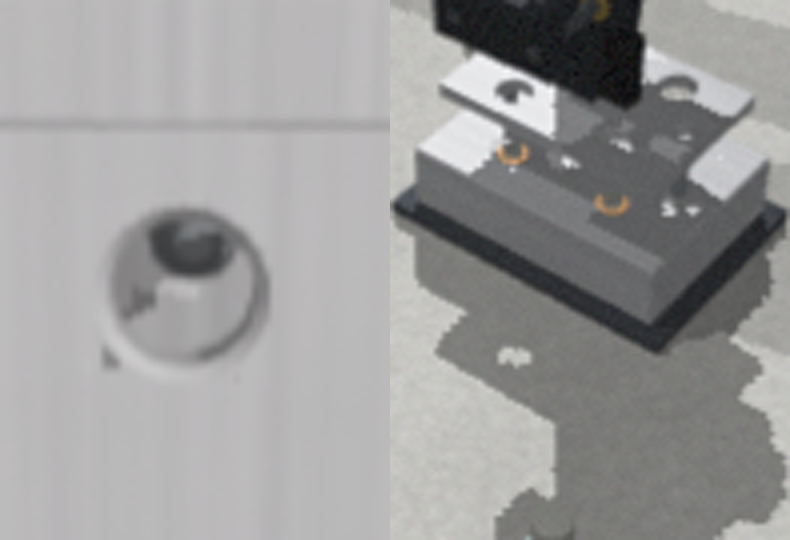

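Run:
```python
from h import *;import pickle
d=pickle.load(open('d3.pkl','rb'));st=d['st'];C=cam(d['wrist'],st)
zt=st['tool_pos'][2]-.005
g=lambda x,y:((x+.5)/6-.5+285,(y+.5)/6-.5+140)
h=plane([g(188,287)],zt,*C);pin=plane([g(188,238)],.066,*C);sh=plane([g(192,243)],.060,*C)
print(h.round(4),pin.round(4),sh.round(4))
# predicted pin/cap pixel from perfect alignment
k,D,Rm,t=C;P=h[0].copy();P[2]=.066;Q=h[0].copy();Q[2]=.06;print((proj([P,Q],*C)-[285,140]+.5)*6-.5)
```

```text
[[0.4992 0.0132 0.0871]] [[0.4981 0.0132 0.066 ]] [[0.4992 0.0136 0.06  ]]
[[186.97294473 251.41493696]
 [186.72367155 242.77845539]]
```

```bash
python3 -m jog '[[[0.0008,0.0005,0.003,0.0007,0.0016,0.001],[0,0,0.004,0,0,0],[0,0,0.004,0,0,0],[0,0,0.004,0,0,0],[0,0,0,0,0,0],[0,0,0,0,0,0]]]'
python3 - <<'E'
from h import *;from plant import *
st=get_state();goto(st,[.5505,.0141,.0582],np.pi-.0042)
d={n:snapshot(n) for n in("wrist","scene")};d['st']=st
import pickle;pickle.dump(d,open('d4.pkl','wb'))
up=lambda f,x,y,w,h,s:cv2.resize(f[y:y+h,x:x+w,::-1],None,fx=s,fy=s,interpolation=cv2.INTER_CUBIC)
cv2.imwrite('pics/n3.png',np.hstack([up(d['wrist']['frame'],285,140,65,90,6),up(d['scene']['frame'],310,235,100,135,4)]))
print(st['contact_force'],st['moment'])
E
```

```text
clock: 7.9
tool_pos: [0.5505, 0.0128, 0.077]
eef_rot: [0.002, 1.0, 0.0, -0.0]
contact_force: [-0.6, -0.1, -2.6]
opening: 0.153
finger_force: 35.0
shift(tool) [-0.      0.0013  0.0188] rot [ 0.     -0.0002  0.0009] shift in goal axes [-0.      0.0013  0.0188]
[-0.5554473  -0.10939711 -2.63268622] [0.03789284 0.01963506 0.06755588]
```

View pics/n3.png

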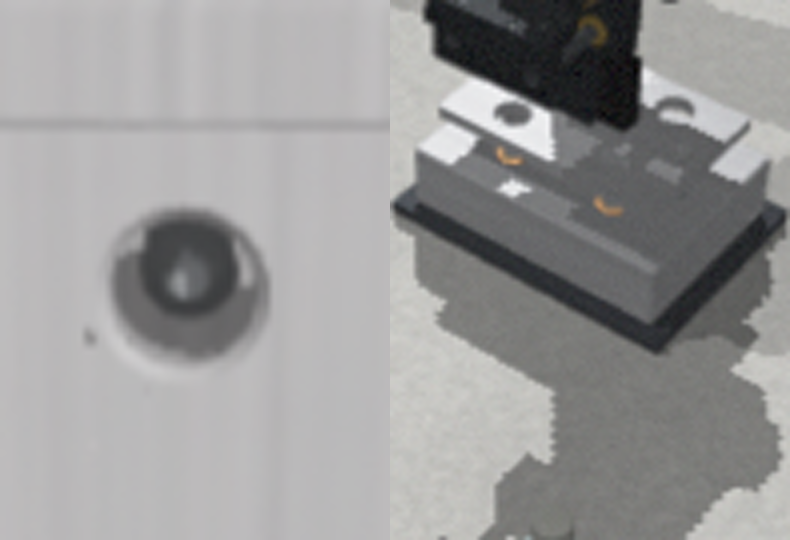

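The pin tip at (186,282) crop px is inside the hole, centred at (188,287), and agrees with aligned geometry to well under 1 mm. I'll lower on gently.

```bash
python3 -m jog '[[[0,0,0.003,0,0,0],[0,0,0.003,0,0,0],[0,0,0.003,0,0,0],[0,0,0.002,0,0,0],[0,0,0,0,0,0]]]'; python3 -m jog '[[[0,0,0.002,0,0,0],[0,0,0.002,0,0,0],[0,0,0.001,0,0,0],[0,0,0,0,0,0]]]'
```

```text
clock: 8.62
tool_pos: [0.5503, 0.0127, 0.0658]
eef_rot: [0.002, 1.0, -0.0, -0.0]
contact_force: [-0.0, -0.0, -3.9]
opening: 0.156
finger_force: 35.0
clock: 9.12
tool_pos: [0.5504, 0.0128, 0.0609]
eef_rot: [0.002, 1.0, -0.0, -0.0]
contact_force: [0.2, 0.2, -2.2]
opening: 0.155
finger_force: 35.0
```

```bash
python3 -m jog '[[[0,0,0.001,0,0,0],[0,0,0.001,0,0,0],[0,0,0,0,0,0]]]'; python3 -m jog '[[[0,0,0.0007,0,0,0],[0,0,0.0005,0,0,0],[0,0,0,0,0,0]]]'
```

```text
clock: 9.5
tool_pos: [0.5504, 0.0127, 0.0589]
eef_rot: [0.002, 1.0, -0.0, -0.0]
contact_force: [-0.2, 1.1, -2.9]
opening: 0.153
finger_force: 35.0
clock: 9.88
tool_pos: [0.5505, 0.0128, 0.0578]
eef_rot: [0.002, 1.0, -0.0, -0.0]
contact_force: [0.3, -0.5, -2.6]
opening: 0.154
finger_force: 35.0
```

```bash
python3 -m jog '[[[0,0,0.0004,0,0,0],[0,0,0,0,0,0]]]'; python3 -m jog '[[[0,0,0.0004,0,0,0],[0,0,0,0,0,0]]]'
```

```text
clock: 10.12
tool_pos: [0.5505, 0.0128, 0.0578]
eef_rot: [0.002, 1.0, -0.0, 0.0]
contact_force: [-1.2, 0.4, 2.9]
opening: 0.156
finger_force: 35.0
clock: 10.38
tool_pos: [0.5505, 0.0127, 0.0578]
eef_rot: [0.002, 1.0, -0.0, 0.0]
contact_force: [-1.6, -0.2, 7.3]
opening: 0.154
finger_force: 35.0
```

The force rises at z = 0.0578, which is the seat height, so the plate is flush. Releasing and going up.

```bash
python3 -m jog '[[[0,0,-0.0004,0,0,0],[0,0,0,0,0,0],[0,0,0,0,0,0],[0,0,0,0,0,0]]]' 0.045 && python3 -m jog '[[[0,0,-0.01,0,0,0],[0,0,-0.02,0,0,0],[0,0,-0.03,0,0,0],[0,0,-0.03,0,0,0],[0,0,-0.02,0,0,0],[0,0,0,0,0,0]]]'
python3 - <<'E'
from h import *;from plant import *
st=get_state();goto(st,[.446,-.2405,.16],np.pi-.0042)
d={n:snapshot(n) for n in("wrist","scene")};d['st']=st
import pickle;pickle.dump(d,open('d5.pkl','wb'))
up=lambda f,x,y,w,h,s:cv2.resize(f[y:y+h,x:x+w,::-1],None,fx=s,fy=s,interpolation=cv2.INTER_CUBIC)
cv2.imwrite('pics/n4.png',np.hstack([up(d['wrist']['frame'],250,110,130,180,3),up(d['scene']['frame'],310,235,100,135,4)]))
E
```

```text
clock: 10.88
tool_pos: [0.5504, 0.0128, 0.0573]
eef_rot: [0.002, 1.0, 0.0, -0.0]
contact_force: [1.0, -0.7, 0.8]
opening: 0.513
finger_force: 0.0
clock: 11.62
tool_pos: [0.5515, 0.0129, 0.1692]
eef_rot: [0.002, 1.0, 0.0, 0.002]
contact_force: [-0.4, 0.8, -0.6]
opening: 0.51
finger_force: 0.0
shift(tool) [ 0.1047 -0.2537  0.0087] rot [0.0004 0.0035 0.0006] shift in goal axes [ 0.1045 -0.2538  0.0092]
```

View pics/n4.png

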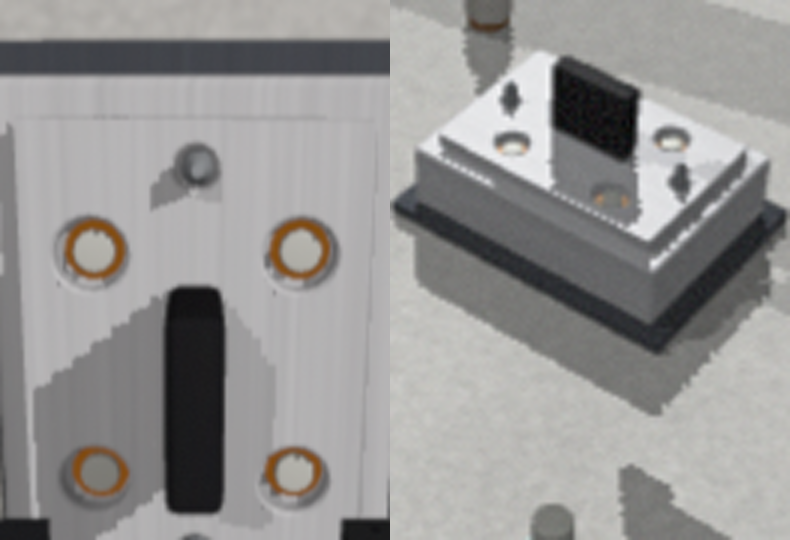

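The plate lies flush, with both pins up through it, wrist-crop pin at (198,165), and the caps inside the windows. On to the button with closed fingers.

```bash
python3 -m jog '[[[0.006,-0.013,0,0,0.0035,0],[0.0105,-0.0255,0,0,0,0],[0.0105,-0.0255,0,0,0,0],[0.0105,-0.0255,0,0,0,0],[0.0105,-0.0255,0,0,0,0],[0.0105,-0.0255,0,0,0,0],[0.0105,-0.0255,0,0,0,0],[0.0105,-0.0255,0,0,0,0],[0.0105,-0.0255,0,0,0,0],[0.0105,-0.0255,0,0,0,0],[0.0045,-0.0115,0,0,0,0],[0,0,0,0,0,0]]]' 0 20
python3 - <<'E'
from h import *;from plant import *
st=get_state();goto(st,[.446,-.2405,.10],np.pi-.0042)
d={n:snapshot(n) for n in("wrist","scene")};d['st']=st
print(proj([[.446,-.2405,.088]],*cam(d['wrist'],st)),proj([[.446,-.2405,.088]],*cam(d['scene'])))
for n,th in(('wrist',0),):
    cv2.imwrite('pics/b1.png',np.hstack([d['wrist']['frame'][:,120:520,::-1],d['scene']['frame'][:,100:500,::-1]]))
E
```

```text
clock: 13.22
tool_pos: [0.4438, -0.2415, 0.1673]
eef_rot: [0.003, 1.0, 0.0, -0.002]
contact_force: [-0.4, -0.2, 0.8]
opening: 0.002
finger_force: 0.0
shift(tool) [-0.0025  0.001   0.0673] rot [ 0.0003 -0.0048 -0.0009] shift in goal axes [-0.0022  0.001   0.0673]
[[315.82626636 251.19186844]] [[230.8832076  302.60086583]]
```

View pics/b1.png

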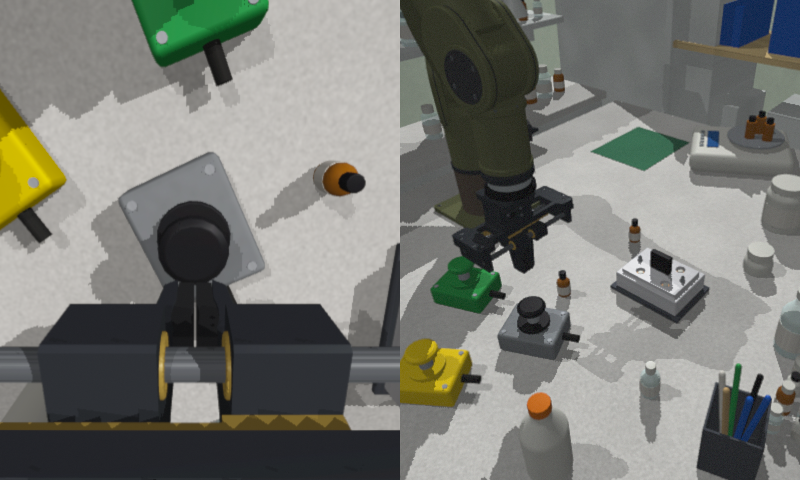

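The wrist view has the button at (314,250) against the predicted (316,251), so it is centred. Descending to just above it.

```bash
python3 -m jog '[[[-0.0022,0.001,0.01,0,-0.0048,0],[0,0,0.02,0,0,0],[0,0,0.02,0,0,0],[0,0,0.014,0,0,0],[0,0,0.006,0,0,0],[0,0,0,0,0,0]]]'; python3 -m jog '[[[0,0,0.002,0,0,0],[0,0,0.002,0,0,0],[0,0,0.002,0,0,0],[0,0,0,0,0,0]]]'
```

```text
clock: 14.08
tool_pos: [0.4469, -0.2396, 0.0976]
eef_rot: [0.001, 1.0, 0.0, 0.0]
contact_force: [-0.9, 0.7, 0.5]
opening: 0.007
finger_force: 0.0
clock: 14.58
tool_pos: [0.4468, -0.2399, 0.0917]
eef_rot: [0.002, 1.0, -0.0, 0.0]
contact_force: [-0.1, 0.0, 0.4]
opening: 0.004
finger_force: 0.0
```

```bash
python3 -m jog '[[[0,0,0.002,0,0,0],[0,0,0.001,0,0,0],[0,0,0,0,0,0]]]'; python3 -m jog '[[[0,0,0.001,0,0,0],[0,0,0.001,0,0,0],[0,0,0,0,0,0]]]';python3 -m jog '[[[0,0,0.001,0,0,0],[0,0,0.002,0,0,0],[0,0,0,0,0,0]]]'
```

```text
clock: 14.95
tool_pos: [0.4468, -0.2399, 0.0887]
eef_rot: [0.002, 1.0, -0.0, 0.0]
contact_force: [0.2, 0.4, -0.2]
opening: 0.006
finger_force: 0.0
clock: 15.32
tool_pos: [0.4469, -0.2399, 0.0868]
eef_rot: [0.002, 1.0, -0.0, 0.001]
contact_force: [-0.7, 0.7, 2.8]
opening: 0.004
finger_force: 1.6
clock: 15.7
tool_pos: [0.4469, -0.2399, 0.0837]
eef_rot: [0.002, 1.0, -0.0, 0.001]
contact_force: [-0.8, 0.3, 4.7]
opening: 0.006
finger_force: 2.4
```

Contact is at about 0.088, as expected. Pressing on to 0.078.

```bash
python3 -m jog '[[[0,0,0.001,0,0,0],[0,0,0.002,0,0,0],[0,0,0.001,0,0,0],[0,0,0.001,0,0,0],[0,0,0.0006,0,0,0],[0,0,0,0,0,0],[0,0,0,0,0,0]]]'
python3 - <<'E'
from plant import *;import numpy as np
a=[]
for i in range(10): snapshot('top');s=get_state();a.append([*s['tool_pos'],s['contact_force'][2]])
print(np.mean(a,0))
E
```

```text
clock: 16.58
tool_pos: [0.4469, -0.2399, 0.0785]
eef_rot: [0.002, 1.0, -0.0, 0.001]
contact_force: [-1.4, 1.3, 6.0]
opening: 0.004
finger_force: 3.7
[ 0.44688699 -0.23992422  0.07846849  7.0552837 ]
```

```bash
python3 -m jog '[[[0,0,0.0005,0,0,0],[0,0,0,0,0,0],[0,0,0,0,0,0],[0,0,0,0,0,0]]]'
python3 - <<'E'
from plant import *;import numpy as np
a=[]
for i in range(10): s=snapshot('scene');t=get_state();a.append([*t['tool_pos'],t['contact_force'][2]])
print(np.mean(a,0))
import cv2
f=s['frame'][:,:,::-1];cv2.imwrite('pics/e.png',np.hstack([cv2.resize(f[270:370,180:280],(500,500),interpolation=cv2.INTER_CUBIC),cv2.resize(f[230:330,300:360],(300,500))]))
E
```

```text
clock: 17.58
tool_pos: [0.4469, -0.2399, 0.078]
eef_rot: [0.002, 1.0, -0.0, 0.001]
contact_force: [-1.4, 1.4, 8.4]
opening: 0.006
finger_force: 3.8
[ 0.44689259 -0.23992937  0.0779893   7.87385331]
```

View pics/e.png

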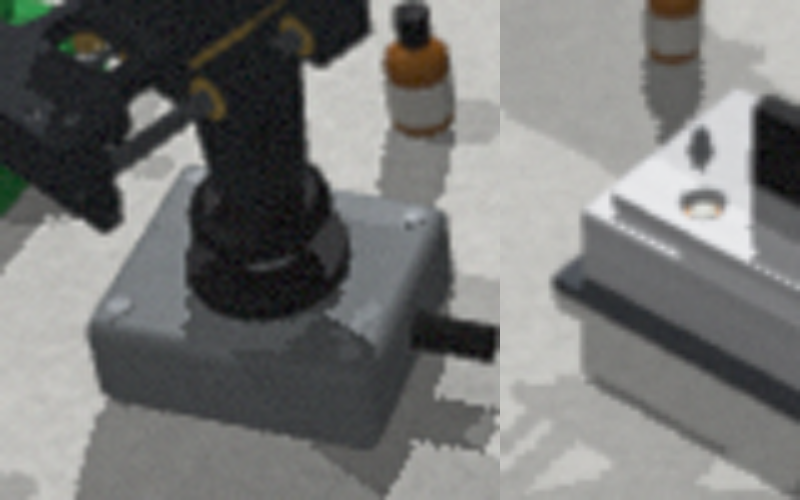

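The fingers are on the button, which is halfway down with the stem still showing at (270,265). TCP height is 78.0 mm and the force about 7.9 N. The plate is still flush, so I'm handing in.

```bash
python3 -c "
from plant import *
print(finish_job())"
```

```text
the job is handed in; nothing more can be done
None
```

I handed the job in at about 18 s: the plate is flush on the nest pins and released, the palm button is held about 10 mm down (TCP at 78.0 mm, about 7.9 N), and I saw no sign of any bottle or jar being touched, though I did not check each one at the end.

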